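# Set the engraving vise's jaw gap with the broad gauge blade

### The job

Set the gap of the seal engraver's vise with the broad gauge (the one with the wide blade): take it from its slot in the wooden rack, put its blade down into the gap between the jaws, about midway along them, until its shoulder plate rests on the jaw tops, and let go so that it stands there by itself. Slide the moving jaw up snug against the blade, then draw the gauge straight out so that the jaws stay set to the blade's thickness, and put it back fully home in the same rack slot. Leave the narrow gauge and everything else on the bench where they are.

Things in the scene. Friction and masses are not known exactly. Their poses are not given: they have to be found in the camera images.
- broad_gauge: gauge to use, hanging in a rack slot, 0.3 kg. Steel blade pointing down, 60 wide (x), 8 thick (y), 40 mm long; above it a steel shoulder plate 68 x 48 (x, y), 10 mm thick; on it an upright dark wooden handle 54 wide (x), 14 thick (y), 45 mm tall. Origin: centre of the shoulder plate's underside; blade tip at z = -40, handle z = +10 to +55 mm; z up
- narrow_gauge: the other gauge in the rack, not to be used: same make, but blade 30 mm wide, shoulder plate 36 x 48 mm, handle 27 mm wide. Origin as for the broad gauge.
- rack: fixed light wooden block 210 (x) x 84 (y) x 60 mm with two upright through slots in a row along x, each 72 long (x) and 16 mm wide (y), centred at x = -50 and +50 mm, y = 0. Origin: centre of its underside, on the bench. A gauge is home when its shoulder plate lies on the rack top (gauge origin at z = 60 mm). Either gauge may hang in either slot
- vise: fixed vise: grey base 100 (x) x 220 (y) x 20 mm, dark steel jaws 80 mm wide (x), tops at z = 70 mm. Origin: centre of the base's underside, on the bench. The fixed jaw (42 mm thick, gears on its outer end) has its face at y = -60 mm, looking to +y; the gap runs from y = -60 mm to y = -60 mm + jaw value, open at top and ends, floor at z = 20 mm
- jaw (a joint): gap between the two jaw faces, m: the moving jaw (36 mm thick) slides along the vise's y; 0 is shut, 0.03 fully open. It starts between 0.017 and 0.024 and stays where it is left (8 N friction).
- jaw_tab (a point): middle of the top edge of the upright steel tab by which the moving jaw is slid: 50 wide (vise x), 14 thick (vise y), 45 mm tall, top 75 mm above the bench, centred 110 mm behind the moving jaw's face (towards the vise's +y). Moving it to the vise's -y closes the gap
- brush: bystander: brush 150 mm long lying on the bench, usually between rack and vise; leave alone
- ink_tin: bystander: round dark tin, 80 mm wide, 22 mm high; leave alone
- stone_blank: bystander: upright square stone seal blank 30 x 30 x 80 mm, origin centre of underside; leave alone
- wood_blank: bystander: wooden seal blank lying, 80 x 32 x 32 mm; leave alone
- jar: bystander: clear jar 52 mm wide, 75 mm high, orange cap; leave alone
- scraper: bystander: engraving tool like a screwdriver, 150 mm long, lying; leave alone
- stamp_pad: bystander: grey stamp pad 110 x 75 x 20 mm; leave alone
There are look-alikes about, which are no part of the job. Of the things shaped like the vise, the grey one is meant.

How it is judged:
On the way, in this order (a step that is already met when the one before it is completed fails the run):
1. the broad gauge stands by itself in the still open gap between the vise jaws, shoulder plate down on the jaw tops, about midway along the jaws (z of broad_gauge in the frame of vise between 0.066 and 0.0735 m and x of broad_gauge in the frame of vise between -0.016 and 0.016 m and y of broad_gauge in the frame of vise between -0.06 and -0.036 m and angle between broad_gauge's own z axis and vertical below 0.1 rad and angle between the y axis of broad_gauge and the y axis of vise, either way round below 0.2 rad and contact force between the fingers and broad_gauge below 0.3 N and value of joint jaw above 0.012 m), for 0.2 s.
2. the moving jaw is slid up snug against the blade, with the gauge still fully down in the gap (z of broad_gauge in the frame of vise between 0.066 and 0.0735 m and x of broad_gauge in the frame of vise between -0.016 and 0.016 m and y of broad_gauge in the frame of vise between -0.06 and -0.036 m and angle between broad_gauge's own z axis and vertical below 0.1 rad and angle between the y axis of broad_gauge and the y axis of vise, either way round below 0.2 rad and value of joint jaw between 0.006 and 0.0098 m), for 0.2 s.
At the end, for the whole second after the job is handed in: the broad gauge is back home in the rack slot it came from (within 12 mm of where it started, shoulder plate within 3 mm of the rack top, upright within 0.08 rad, at rest) and the vise jaws are left standing 5.5 to 11 mm apart (the 8 mm blade) (value of joint jaw between 0.0055 and 0.011 m and distance of broad_gauge from where it was at the start of the episode below 0.012 m and z of broad_gauge in the frame of rack between 0.057 and 0.063 m and angle between broad_gauge's own z axis and vertical below 0.08 rad and angle between the y axis of broad_gauge and the y axis of rack, either way round below 0.3 rad and linear speed of broad_gauge below 0.02 m/s); the robot touches nothing.
It fails at once if the narrow gauge is moved by more than 15 mm (distance of narrow_gauge from where it was at the start of the episode above 0.015 m).
It fails at once if a bystander on the bench is moved by more than 30 mm (distance of any of brush, ink_tin, stone_blank, wood_blank, jar, scraper, stamp_pad from where it was at the start of the episode above 0.03 m).
It also fails if it takes over 58 s, if anything falls off the work surface, if the arm or the gripper's body presses on something with over 40 N, if the wrist force passes 120 N, or if a joint passes its speed limit or range.

### The arm

A 6-joint arm with a two-finger parallel gripper is mounted at the origin on the work surface. World frame = base frame: x ahead of the robot, y to its left, z up, the work surface at z = 0. Lengths are in m, angles in rad, forces in N, time in s.
With the tool pointing down it reaches from about 0.25 to 0.775 m from the base axis. Payload 4 kg.
Tool frame: the origin (TCP) lies on the centre line of the jaws, within the pads' length; the fingertips stand 25 mm ahead of it and the grasp point (between the pads) lies 6 mm ahead of it; z points along the fingers, y is the line along which they close (so a half turn about z gives the same grasp; the last joint's range is limited). The gripper opens to 94 mm and grips with 3 to 60 N. Pads are 16 mm wide; open, the fingers measure 119 mm over their backs; the gripper's body (75 mm by 177 mm) begins 78 mm behind the grasp point.
Start: joints at [1.109, 0.087, 1.371, -0, 1.684, -0.103], TCP at [0.193, 0.515, 0.2] pointing down, gripper open.
Joint ranges: [-3.1, 3.1], [-0.76, 2.03], [0.27, 2.55], [-1.08, 4.22], [0.17, 2.65], [-2.57, 2.57]. Speed limits (rad/s): [2.79, 2.79, 3.14, 3.14, 3.14, 3.14].

### API

Orientations are given as [roll, pitch, yaw] about the fixed x, y, z axes, in that order (R = Rz(yaw) Ry(pitch) Rx(roll)).
In Python, from bench import robot, imaging gives the robot as it stands. The module is installed in compiled form; this text tells all that it offers.
- The arm moves only by the tool drive_tool, never from a script. Its argument "series" is a list of rows, each a list of 3 entries, a list of its own where there are three numbers: the finger opening in m, from 0 to 0.094, then the shift along the tool's x, y, z in m, then the turn, a rotation vector about the tool's x, y, z in rad. A call has 1 to 5 rows; each row is the pose to reach, as a shift and turn from the pose commanded when the call began, along the tool's axes at that moment; what a row does not reach only later rows make up. A row lasts 1/8 s, in which the tool goes at most 62.5 mm and 10.7 degrees, less where a joint would pass 70% of its speed; a pose out of reach is approached as far as the arm can. A call with a gripper value outside its range is refused whole. The fingers move at their own pace and stop on an object; the grip force is fixed at half the most. Time passes only in rows, so rows that repeat a pose let the fingers close. It gives the time, the measured TCP pose, the force, the opening and the grip force at its end, in the units of the state.
- robot.get_obs(): the state, without advancing time (a new reading comes with each control period).
- imaging.snapshot(name): name is "scene" or "side" or "wrist"; returns the picture (384x512x3 uint8, red, green, blue); there is no depth.
- imaging.get_calibration(name): a dict with "intrinsics" (3x3 intrinsics, pixels), "k1" (the pictures are not rectified: a ray, as slopes to the right and down, at radius r is drawn at 1 + k1 r^2 times it, then the intrinsics apply), "position" and "rotation" of the camera in the world. Camera axes: x right, y up, looking along -z (the intrinsics and any distortion apply to the point x, -y, -z); pixel columns grow to the right and rows downward; lengths in m; the calibration is good to about 2 mm. A picture is of the moment at which its call begins: read the wrist's pose just before it. get_calibration takes no time and is no camera call; for the wrist camera it gives the pose at the moment of the call.
- robot.close_job(): hands the job in; it is judged then, once.
The state is a dict: "time": time; "joint_positions": joint angles; "qvel": joint speeds; "joint_torque": joint torques, N m; "tool_pos": TCP position; "ee_rot": TCP orientation; "wrist_force": force on the tool from outside, world axes, zero at the start; "wrist_torque": the same for the moment, N m; "width": finger opening in m; "finger_force": force on a finger pad.
Only numpy, scipy, OpenCV 4.12 (cv2) and the standard library are available. Lean on these libraries where they do the work, as an engineer would, in place of code of your own. Each camera call takes 0.05 s, during which the arm holds its last target. There are 200 camera calls.

## Working session

There is one attempt and no reset: what is moved stays moved. The work goes in short steps, Python scripts to look and compute and a tool call to move; the robot and the scene stay as the last step left them, time stands still between calls to the robot, and variables do not carry over. Pictures are saved under pics/ and viewed, at most 10 in all, crops included, and the job is handed in when it is done.

Besides the shell and the picture viewer there is one more tool, called after "Emit:" as a command line: name --argument value ..., lists and objects as JSON in quotes. drive_tool: Moves the arm, as the interface text tells. Its arguments: {"type":"object","properties":{"series":{"type":"array"}},"required":["series"]}

```bash
mkdir -p pics
python3 - <<'E'
from bench import robot, imaging
import cv2, numpy as np
o=robot.get_obs(); print({k:np.round(v,3) for k,v in o.items()})
for n in ["scene","side","wrist"]:
    c=imaging.get_calibration(n); print(n,{k:np.round(v,4).tolist() for k,v in c.items()})
    im=imaging.snapshot(n); np.save(f"pics/{n}0.npy",im); cv2.imwrite(f"pics/{n}0.png",cv2.resize(im[...,::-1],(800,600)))
E
```

```text
{'time': np.float64(0.0), 'joint_positions': array([ 1.109,  0.088,  1.372, -0.   ,  1.684, -0.103]), 'qvel': array([-0.002, -0.   , -0.002,  0.002, -0.001,  0.001]), 'joint_torque': array([ 0.0000e+00, -3.4019e+01, -3.0242e+01,  7.2000e-02,  3.3000e-02,
       -0.0000e+00]), 'tool_pos': array([0.193, 0.514, 0.199]), 'ee_rot': array([-3.139, -0.   ,  2.783]), 'wrist_force': array([-0.31 ,  0.257, -0.439]), 'wrist_torque': array([ 0.001, -0.047, -0.012]), 'finger_force': np.float64(0.0), 'width': np.float64(0.094)}
scene {'intrinsics': [[388.9637, 0.0, 260.025], [0.0, 388.9637, 195.2589], [0.0, 0.0, 1.0]], 'k1': -0.0996, 'position': [1.1927, 0.5089, 0.6344], 'rotation': [0.9986, -0.0219, 2.2145]}
side {'intrinsics': [[416.324, 0.0, 258.6659], [0.0, 416.324, 195.8574], [0.0, 0.0, 1.0]], 'k1': -0.1402, 'position': [0.4728, -0.7103, 0.9322], 'rotation': [0.7037, -0.011, -0.0413]}
wrist {'intrinsics': [[318.463, 0.0, 256.6546], [0.0, 318.463, 189.1438], [0.0, 0.0, 1.0]], 'k1': -0.0562, 'position': [0.1231, 0.5401, 0.3843], 'rotation': [-0.2561, 0.003, 1.2123]}
```

View pics/scene0.png

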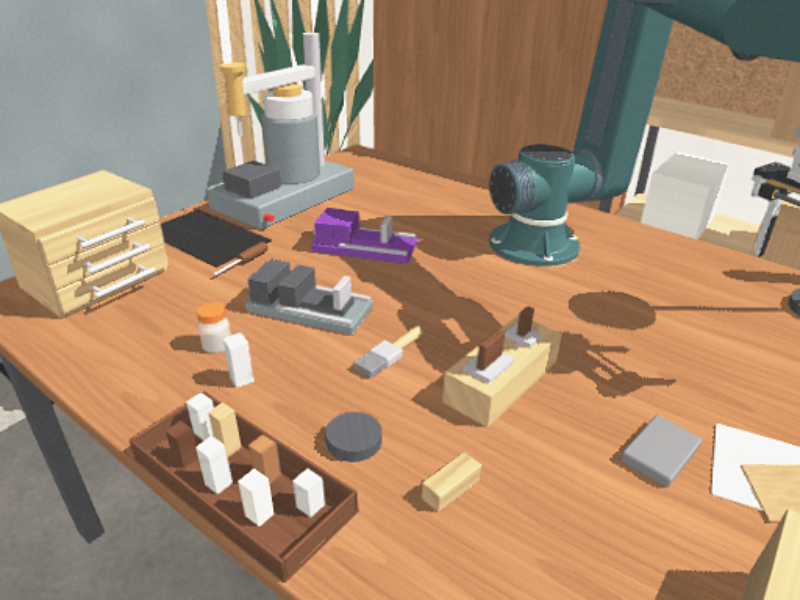

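View pics/side0.png

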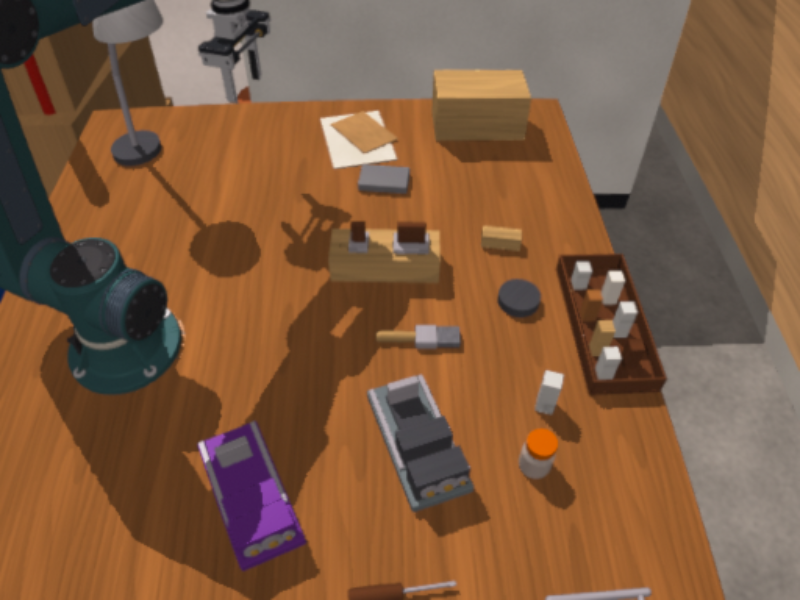

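Candidates in the side view (800-wide pixels):
- **Gauges:** the left one in the rack at (358,235) and the right one at (411,235). The right one has the wider handle and plate, so it is the broad gauge.
- **Vises:** purple at (250,495) and grey at (420,440). The grey one is meant.

I'll confirm both in one enlarged crop.

```bash
cat > h.py <<'E'
from bench import robot, imaging
import cv2, numpy as np
from scipy.spatial.transform import Rotation as R
from scipy.optimize import least_squares
def cam(n): 
    c=imaging.get_calibration(n); c={k:np.array(v) for k,v in c.items()}; c['R']=R.from_euler('xyz',c['rotation']).as_matrix(); return c
def proj(c,P):
    q=(np.atleast_2d(P)-c['position'])@c['R']; s=np.stack([q[:,0],-q[:,1]],1)/-q[:,2:]
    s=s*(1+c['k1']*(s**2).sum(1,keepdims=True)); K=c['intrinsics']
    return s*[K[0,0],K[1,1]]+K[:2,2]
def ray(c,px,z):
    px=np.atleast_2d(px).astype(float); K=c['intrinsics']; d=(px-K[:2,2])/[K[0,0],K[1,1]]; s=d.copy()
    for _ in range(20): s=d/(1+c['k1']*(s**2).sum(1,keepdims=True))
    v=np.c_[s[:,0],-s[:,1],-np.ones(len(s))]@c['R'].T
    return c['position']+v*((z-c['position'][2])/v[:,2])[:,None]
def pose2(x,y,a,P):
    P=np.asarray(P,float); c,s=np.cos(a),np.sin(a)
    return np.c_[x+c*P[:,0]-s*P[:,1],y+s*P[:,0]+c*P[:,1],P[:,2]]
def go(x,y,z,yaw):  # shift/turn in tool axes to reach the tool-down pose
    o=robot.get_obs(); A=R.from_euler('xyz',o['ee_rot']); B=R.from_euler('xyz',[np.pi,0,yaw])
    print('shift',np.round(A.inv().apply(np.array([x,y,z])-o['tool_pos']),4),'turn',np.round((A.inv()*B).as_rotvec(),4))
E
python3 - <<'E'
import numpy as np,cv2
s=np.load('pics/side0.npy')[...,::-1]; c=np.load('pics/scene0.npy')[...,::-1]
out=np.zeros((600,800,3),np.uint8)
def put(im,x0,y0,w,h,f,X,Y):
    t=cv2.resize(im[y0:y0+h,x0:x0+w],None,fx=f,fy=f,interpolation=cv2.INTER_CUBIC); out[Y:Y+t.shape[0],X:X+t.shape[1]]=t
put(s,205,138,80,45,5,0,0)     # rack side
put(s,230,235,76,92,4,0,230)
put(c,154,158,90,58,4,420,0)
put(c,278,190,84,82,4,420,240)
cv2.imwrite('pics/crop.png',out)
E
```

```text
(no output)
```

View pics/crop.png

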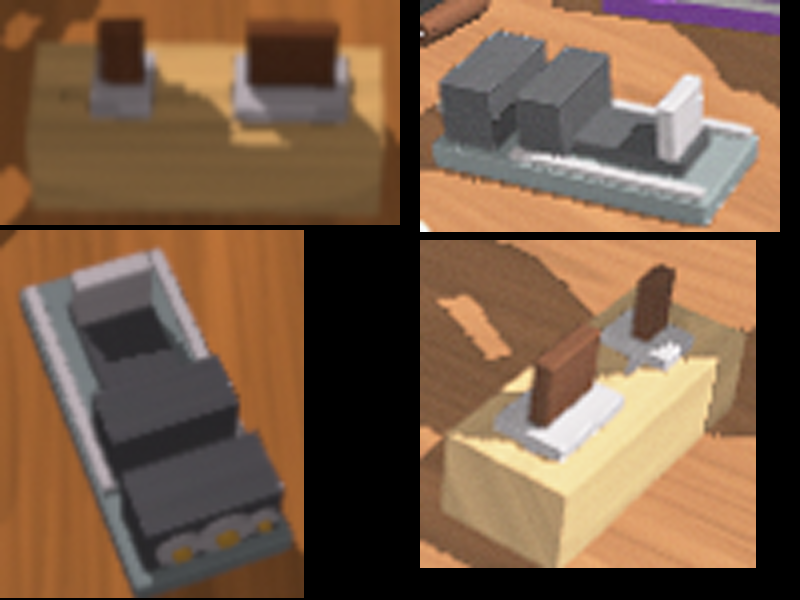

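The crop confirms both. The gauge at crop (292,60), the nearer one in the scene view, has the wide handle and plate, so it is the broad gauge. The grey vise with dark jaws is the lower-left crop. Next I fit the poses.

Run:
```python
from h import *
S,C=cam('side'),cam('scene')
def px(l,x0,y0,f,X,Y): return (np.array(l,float)-[X,Y])/f+[x0,y0]-[.0,.0]
# rack
rs=px([(28,205),(380,210),(38,42),(382,45)],205,138,5,0,0); ms=[(-.105,-.042,0),(.105,-.042,0),(-.105,.042,.06),(.105,.042,.06)]
rc=px([(565,497),(442,435),(558,567),(447,510),(743,333)],278,190,4,420,240); mc=[(.105,.042,.06),(.105,-.042,.06),(.105,.042,0),(.105,-.042,0),(-.105,.042,.06)]
f=lambda p:np.r_[(proj(S,pose2(*p,ms))-rs).ravel(),(proj(C,pose2(*p,mc))-rc).ravel()]
r=least_squares(f,[.45,.3,0],loss='soft_l1'); print('rack',r.x.round(4)); print(r.fun.reshape(-1,2).round(1).tolist())
# vise
vs=px([(145,538),(285,490),(260,432),(122,478),(95,400),(215,357),(240,405),(107,443)],230,235,4,0,230)
vc=px([(442,82),(500,32),(545,42),(490,95),(520,97),(567,48),(610,57),(567,108)],154,158,4,420,0)
def m(j): 
    a,b,c,d=-.102,-.06,-.06+j,-.024+j
    return [(x,y,.07) for x,y in [(-.04,a),(.04,a),(.04,b),(-.04,b),(-.04,d),(.04,d),(.04,c),(-.04,c)]],[(x,y,.07) for x,y in [(.04,a),(-.04,a),(-.04,b),(.04,b),(.04,c),(-.04,c),(-.04,d),(.04,d)]]
f=lambda p:np.r_[(proj(S,pose2(*p[:3],m(p[3])[0]))-vs).ravel(),(proj(C,pose2(*p[:3],m(p[3])[1]))-vc).ravel()]
r=least_squares(f,[.5,0,.3,.02],loss='soft_l1'); print('vise',r.x.round(4)); print(r.fun.reshape(-1,2).round(1).tolist())
```

```text
rack [ 0.482   0.1869 -0.0504]
[[0.8, 0.3], [-0.5, 0.3], [-0.3, -0.5], [-0.6, -0.1], [0.3, -0.1], [0.9, -0.3], [-0.6, 1.9], [-1.8, 0.2], [0.1, -0.2]]
vise [ 0.5242 -0.2064  0.3076  0.0193]
[[0.6, -0.8], [-1.3, 0.1], [-2.2, -0.9], [-0.1, -1.8], [-1.5, -2.4], [0.1, -1.6], [-0.4, -1.1], [0.7, -0.2], [-1.4, -0.8], [-1.8, -0.7], [-0.8, -0.8], [-0.6, -1.4], [-2.2, -0.6], [-0.6, -1.2], [-0.5, -1.3], [-2.6, -1.0]]
```

```bash
python3 -c "
from h import *
go(.532,.184,.19,3.09)"
```

```text
shift [-0.4335 -0.1905  0.0095] turn [-0.0017 -0.0004 -0.3072]
```

Emit:
drive_tool --series '[[0.094, [-0.25, -0.11, 0.009], [0, 0, -0.17]], [0.094, [-0.25, -0.11, 0.009], [0, 0, -0.307]], [0.094, [-0.4335, -0.1905, 0.009], [0, 0, -0.307]], [0.094, [-0.4335, -0.1905, 0.009], [0, 0, -0.307]], [0.094, [-0.4335, -0.1905, 0.009], [0, 0, -0.307]]]'

```text
time: 0.78
tool_pos: [0.4166, 0.2965, 0.1933]
ee_rot: [3.141, -0.0, 3.09]
wrist_force: [0.7, -0.6, -0.1]
width: 0.0943
finger_force: 0.0
```

```bash
python3 -c "
from h import *
go(.532,.184,.19,3.09)"
```

```text
shift [-0.1211 -0.1064  0.0032] turn [ 0.0002 -0.     -0.    ]
```

Emit:
drive_tool --series '[[0.094, [-0.121, -0.106, 0.003], [0, 0, 0]], [0.094, [-0.121, -0.106, 0.003], [0, 0, 0]], [0.094, [-0.121, -0.106, 0.003], [0, 0, 0]], [0.094, [-0.121, -0.106, 0.003], [0, 0, 0]]]'

```text
time: 1.27
tool_pos: [0.532, 0.1838, 0.1893]
ee_rot: [-3.141, -0.002, 3.086]
wrist_force: [0.3, 0.1, 0.4]
width: 0.0938
finger_force: 0.0
```

Run:
```python
from h import *
o=robot.get_obs(); c=cam('wrist'); im=imaging.snapshot('wrist'); print(o['tool_pos'],o['ee_rot'])
im=np.ascontiguousarray(im[...,::-1]); np.save('pics/w1.npy',im)
# overlay predicted handle top, plate top, rack top
for z,w,h,col in [(.115,.027,.007,(0,255,0)),(.07,.034,.024,(255,255,0))]:
    P=pose2(.482,.1869,-.0504,[(.05+a*w,b*h,z) for a,b in [(-1,-1),(1,-1),(1,1),(-1,1)]])
    p=proj(c,P); print(p.round(1).tolist()); cv2.polylines(im,[p.round().astype(int)],True,col,1)
cv2.imwrite('pics/w1.png',cv2.resize(im,(800,600)))
```

```text
[0.53201073 0.1838055  0.18929792] [-3.14084675e+00 -1.76762352e-03  3.08561389e+00]
[[249.8, 165.4], [250.5, 226.7], [266.6, 226.6], [266.7, 165.3]]
[[233.1, 149.9], [234.7, 217.0], [282.1, 216.8], [283.1, 149.6]]
```

View pics/w1.png

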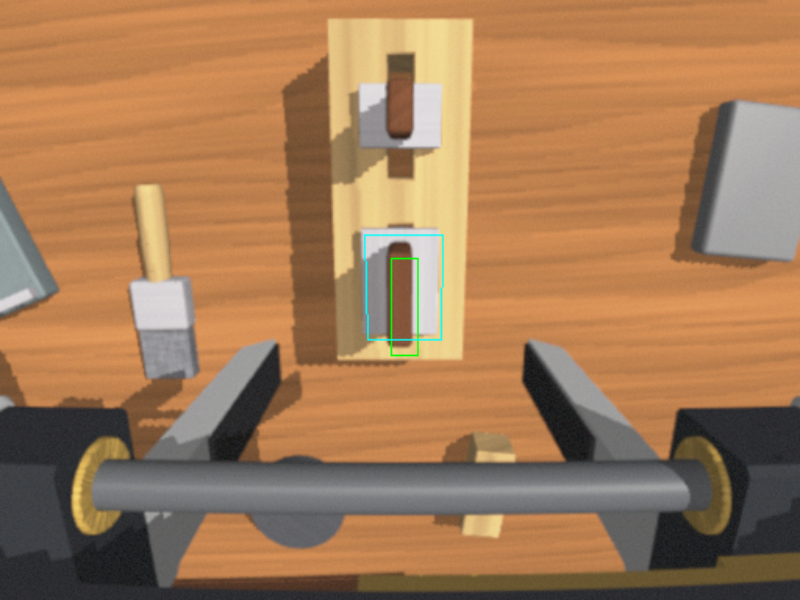

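The wrist view shows the broad gauge's plate at (361–441, 229–335) and its handle at about (400,295), between the fingers. It is about 3 mm to −x of my estimate, so I'll correct that, descend and grip.

Emit:
drive_tool --series '[[0.094, [0.003, -0.001, 0.044], [0, 0, 0]], [0.094, [0.003, -0.001, 0.088], [0, 0, 0]], [0.094, [0.003, -0.001, 0.088], [0, 0, 0]], [0.0, [0.003, -0.001, 0.088], [0, 0, 0]], [0.0, [0.003, -0.001, 0.088], [0, 0, 0]]]'

```text
time: 1.95
tool_pos: [0.5293, 0.1859, 0.1054]
ee_rot: [3.14, 0.005, 3.09]
wrist_force: [0.6, -0.7, 0.3]
width: 0.0775
finger_force: 0.0
```

Emit:
drive_tool --series '[[0.0, [0, 0, 0], [0, 0, 0]], [0.0, [0, 0, 0], [0, 0, 0]], [0.0, [0, 0, 0], [0, 0, 0]]]'

```text
time: 2.33
tool_pos: [0.5281, 0.1851, 0.1028]
ee_rot: [3.141, 0.0, 3.09]
wrist_force: [-0.1, 0.3, -0.0]
width: 0.0477
finger_force: 0.0
```

Emit:
drive_tool --series '[[0.0, [0, 0, 0], [0, 0, 0]], [0.0, [0, 0, 0], [0, 0, 0]], [0.0, [0, 0, 0], [0, 0, 0]], [0.0, [0, 0, 0], [0, 0, 0]], [0.0, [0, 0, 0], [0, 0, 0]]]'

```text
time: 2.95
tool_pos: [0.5279, 0.1847, 0.1025]
ee_rot: [-3.141, 0.0, 3.09]
wrist_force: [0.7, -1.7, 0.4]
width: 0.0136
finger_force: 29.9
```

```bash
python3 -c "
from h import *
o=robot.get_obs(); print(o['tool_pos'].round(4),o['ee_rot'].round(4),o['width'],o['finger_force'],o['joint_positions'].round(3))"
```

```text
[0.5279 0.1847 0.1025] [-3.141   0.      3.0896] 0.013590778130264755 29.948051869869232 [ 2.360e-01  1.470e-01  1.500e+00 -1.000e-03  1.495e+00 -1.283e+00]
```

Emit:
drive_tool --series '[[0.0, [0, 0, -0.03], [0, 0, 0]], [0.0, [0, 0, -0.06], [0, 0, 0]], [0.0, [0, 0, -0.1], [0, 0, 0]], [0.0, [0, 0, -0.1], [0, 0, 0]]]'

```text
time: 3.45
tool_pos: [0.5297, 0.1859, 0.2058]
ee_rot: [3.139, 0.007, 3.09]
wrist_force: [0.4, 0.5, -1.9]
width: 0.0138
finger_force: 29.9
```

```bash
python3 -c "
from h import *
o=robot.get_obs(); print(o['tool_pos'].round(4),o['width'],o['finger_force'])
v=pose2(.5242,-.2064,.3076,[(0,-.05,0)])[0]; print(v); go(v[0],v[1],.2,.3076+np.pi)"
```

```text
[0.5297 0.1859 0.2058] 0.013801751887787862 29.91536557674408
[ 0.53933861 -0.25405315  0.        ]
shift [-0.0323 -0.4389  0.0048] turn [ 0.0014  0.0073 -0.3591]
```

Emit:
drive_tool --series '[[0.0, [-0.005, -0.06, 0], [0, 0, -0.08]], [0.0, [-0.009, -0.12, 0], [0, 0, -0.16]], [0.0, [-0.014, -0.18, 0], [0, 0, -0.24]], [0.0, [-0.018, -0.24, 0], [0, 0, -0.32]], [0.0, [-0.022, -0.3, 0], [0, 0, -0.359]]]'

```text
time: 4.08
tool_pos: [0.5331, -0.1169, 0.1993]
ee_rot: [3.139, -0.003, -2.833]
wrist_force: [0.7, 0.2, -2.3]
width: 0.0136
finger_force: 30.0
```

```bash
python3 -c "
from h import *
go(.5393,-.2541,.2,.3076+np.pi)"
```

```text
shift [ 0.0358 -0.1326 -0.001 ] turn [ 0.003  -0.0028  0.0014]
```

Emit:
drive_tool --series '[[0.0, [0.014, -0.05, 0], [0, 0, 0]], [0.0, [0.026, -0.1, 0], [0, 0, 0]], [0.0, [0.036, -0.1325, 0], [0, 0, 0]], [0.0, [0.036, -0.1325, 0], [0, 0, 0]], [0.0, [0.036, -0.1325, 0], [0, 0, 0]]]'

```text
time: 4.7
tool_pos: [0.5395, -0.2518, 0.2001]
ee_rot: [3.138, -0.002, -2.834]
wrist_force: [-0.3, 0.3, -2.2]
width: 0.0132
finger_force: 30.0
```

Run:
```python
from h import *
o=robot.get_obs(); c=cam('wrist'); im=imaging.snapshot('wrist'); print(o['tool_pos'].round(4),o['ee_rot'].round(4),o['joint_positions'].round(3))
im=np.ascontiguousarray(im[...,::-1]); cv2.imwrite('pics/w2raw.png',im)
a,b,d,e=-.102,-.06,-.0407,-.0047
for y0,y1,col in [(a,b,(0,255,0)),(d,e,(255,255,0))]:
    p=proj(c,pose2(.5242,-.2064,.3076,[(-.04,y0,.07),(.04,y0,.07),(.04,y1,.07),(-.04,y1,.07)])); print(p.round(1).tolist())
cv2.imwrite('pics/w2.png',cv2.resize(im,(800,600),interpolation=cv2.INTER_CUBIC))
im=imaging.snapshot('side')[...,::-1]; cv2.imwrite('pics/s2raw.png',im)
```

```text
[ 0.5395 -0.2518  0.2001] [ 3.1380e+00 -1.9000e-03 -2.8343e+00] [-5.330e-01  1.920e-01  1.254e+00  1.000e-03  1.700e+00 -2.410e+00]
[[201.8, 141.9], [205.1, 218.4], [245.1, 218.4], [244.3, 141.8]]
[[263.9, 141.8], [263.5, 218.4], [297.7, 218.4], [300.3, 141.8]]
```

View pics/w2.png

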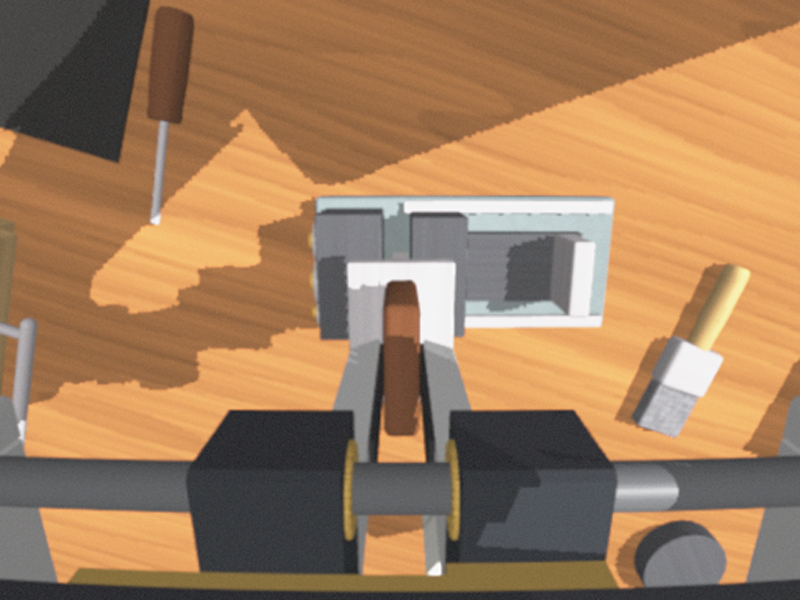

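The wrist view shows fixed jaw top (318–383, 211–338), moving jaw (411–466) and the held gauge's plate centred at u≈401. The gap centre is at u≈397, so I'll move about 2 mm to −y, then lower the blade in.

Emit:
drive_tool --series '[[0.0, [0.002, -0.002, 0.0], [0, 0, 0]], [0.0, [0.002, -0.002, 0.02], [0, 0, 0]], [0.0, [0.002, -0.002, 0.04], [0, 0, 0]], [0.0, [0.002, -0.002, 0.06], [0, 0, 0]], [0.0, [0.002, -0.002, 0.06], [0, 0, 0]]]'

```text
time: 5.42
tool_pos: [0.5377, -0.2541, 0.1405]
ee_rot: [3.138, -0.003, -2.834]
wrist_force: [-0.9, 0.5, -3.0]
width: 0.0134
finger_force: 30.0
```

```bash
python3 -c "
from h import *
o=robot.get_obs(); print(o['tool_pos'].round(4),o['ee_rot'].round(3),o['wrist_force'].round(2),o['wrist_torque'].round(2))
c=np.cos(.3076);s=np.sin(.3076);d=o['tool_pos'][:2]-[.5242,-.2064];print(c*d[0]+s*d[1],-s*d[0]+c*d[1])
im=imaging.snapshot('wrist')[...,::-1]; t=imaging.snapshot('side')[...,::-1]
a=cv2.resize(im[100:260,180:320],None,fx=2.8,fy=2.8,interpolation=2); b=cv2.resize(t[225:345,220:320],None,fx=3.5,fy=3.7,interpolation=2)
out=np.zeros((450,760,3),np.uint8); out[:448,:392]=a[:448]; out[:444,400:750]=b; cv2.imwrite('pics/c3.png',out)"
```

```text
[ 0.5377 -0.2541  0.1405] [ 3.138e+00 -3.000e-03 -2.834e+00] [-0.92  0.5  -2.97] [0.05 0.02 0.01]
-0.0015933389638779997 -0.049511013723757456
```

View pics/c3.png

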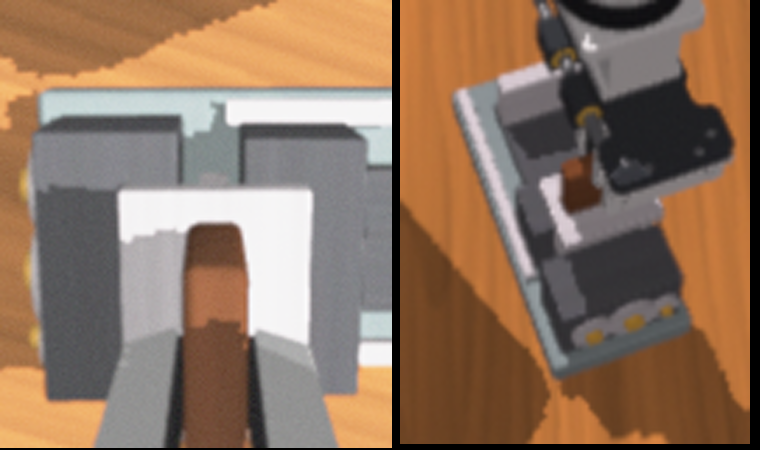

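The blade tip is inside the gap with no contact force, since the wrist force shows only the gauge's weight. I'll lower it further.

Emit:
drive_tool --series '[[0.0, [0, -0.0005, 0.012], [0, 0, 0]], [0.0, [0, -0.0005, 0.022], [0, 0, 0]], [0.0, [0, -0.0005, 0.026], [0, 0, 0]], [0.0, [0, -0.0005, 0.0275], [0, 0, 0]], [0.0, [0, -0.0005, 0.0275], [0, 0, 0]]]'

```text
time: 6.15
tool_pos: [0.539, -0.2559, 0.115]
ee_rot: [-3.142, 0.0, -2.834]
wrist_force: [-0.9, 0.1, -2.7]
width: 0.0135
finger_force: 30.0
```

Emit:
drive_tool --series '[[0.0, [0, 0, 0.001], [0, 0, 0]], [0.0, [0, 0, 0.002], [0, 0, 0]], [0.0, [0, 0, 0.002], [0, 0, 0]]]'

```text
time: 6.52
tool_pos: [0.5389, -0.2558, 0.113]
ee_rot: [3.142, 0.0, -2.834]
wrist_force: [-0.1, -0.3, -3.3]
width: 0.0133
finger_force: 30.0
```

Emit:
drive_tool --series '[[0.0, [0, 0, 0.001], [0, 0, 0]], [0.0, [0, 0, 0.0015], [0, 0, 0]], [0.0, [0, 0, 0.0015], [0, 0, 0]]]'

```text
time: 6.9
tool_pos: [0.5391, -0.256, 0.1121]
ee_rot: [-3.141, 0.001, -2.834]
wrist_force: [-0.5, -0.3, 0.0]
width: 0.0137
finger_force: 30.0
```

Contact: the weight is now carried by the jaws. I'll release.

Emit:
drive_tool --series '[[0.045, [0, 0, 0], [0, 0, 0]], [0.045, [0, 0, 0], [0, 0, 0]], [0.045, [0, 0, 0], [0, 0, 0]], [0.045, [0, 0, 0], [0, 0, 0]], [0.045, [0, 0, -0.005], [0, 0, 0]]]'

```text
time: 7.52
tool_pos: [0.5386, -0.2556, 0.1161]
ee_rot: [3.141, -0.001, -2.834]
wrist_force: [0.5, -0.3, -0.6]
width: 0.0451
finger_force: 0.0
```

Emit:
drive_tool --series '[[0.05, [0, 0, -0.05], [0, 0, 0]], [0.05, [0, 0, -0.095], [0, 0, 0]], [0.05, [0, 0, -0.095], [0, 0, 0]]]'

```text
time: 7.9
tool_pos: [0.541, -0.257, 0.2175]
ee_rot: [-3.134, 0.007, -2.834]
wrist_force: [0.5, -0.2, 0.0]
width: 0.05
finger_force: 0.0
```

Run:
```python
from h import *
o=robot.get_obs(); print(o['tool_pos'].round(4),o['width'])
j=.0193
t=pose2(.5242,-.2064,.3076,[(0,.05+j,.075)])[0]; print(t); go(t[0],t[1],.2,.3076+np.pi)
im=imaging.snapshot('wrist')[...,::-1]; cv2.imwrite('pics/w4.png',cv2.resize(im,(800,600),interpolation=2))
```

```text
[ 0.541  -0.257   0.2175] 0.04997954633466076
[ 0.50321789 -0.14035274  0.075     ]
shift [0.0009 0.1228 0.0166] turn [-0.008   0.0072 -0.0004]
```

View pics/w4.png

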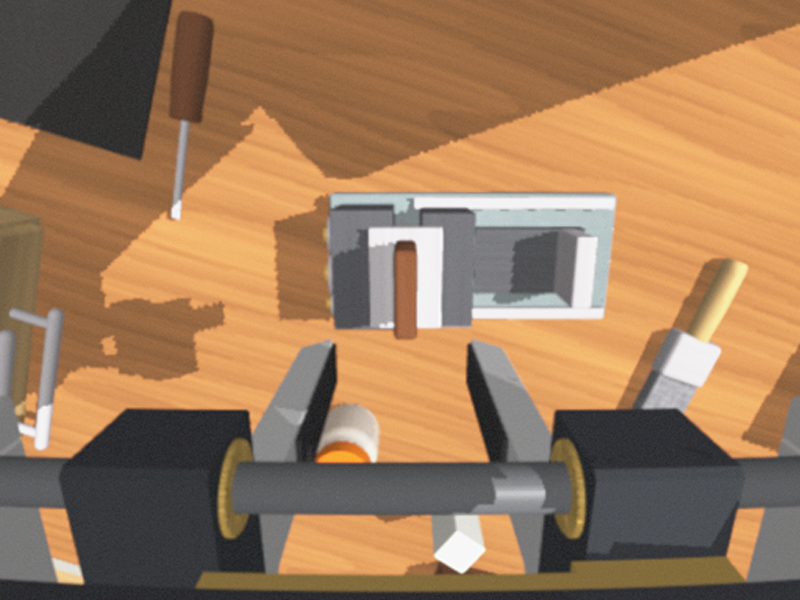

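The gauge stands in the gap with its plate on the jaw tops, at (370–441, 228–327). The tab top is at (573–597, 236–308). I'll go over the tab.

Emit:
drive_tool --series '[[0.05, [0, 0.06, 0.005], [0, 0, 0]], [0.05, [0, 0.12, 0.012], [0, 0, 0]], [0.05, [0, 0.122, 0.05], [0, 0, 0]], [0.05, [0, 0.122, 0.075], [0, 0, 0]], [0.05, [0, 0.122, 0.075], [0, 0, 0]]]'

```text
time: 8.57
tool_pos: [0.4993, -0.1382, 0.1322]
ee_rot: [3.136, -0.007, -2.834]
wrist_force: [0.5, -0.1, 0.4]
width: 0.0501
finger_force: 0.0
```

Run:
```python
from h import *
t=pose2(.5242,-.2064,.3076,[(0,.0693,.075)])[0]
go(t[0],t[1],.08,.3076+np.pi); print(robot.get_obs()['tool_pos'])
c=cam('wrist')
im=imaging.snapshot('wrist')[...,::-1]; cv2.imwrite('pics/w5.png',cv2.resize(im,(800,600),interpolation=2))
```

```text
shift [-0.0034 -0.0035  0.0522] turn [ 0.0056 -0.0066 -0.0001]
[ 0.4993285  -0.13822224  0.13222773]
```

View pics/w5.png

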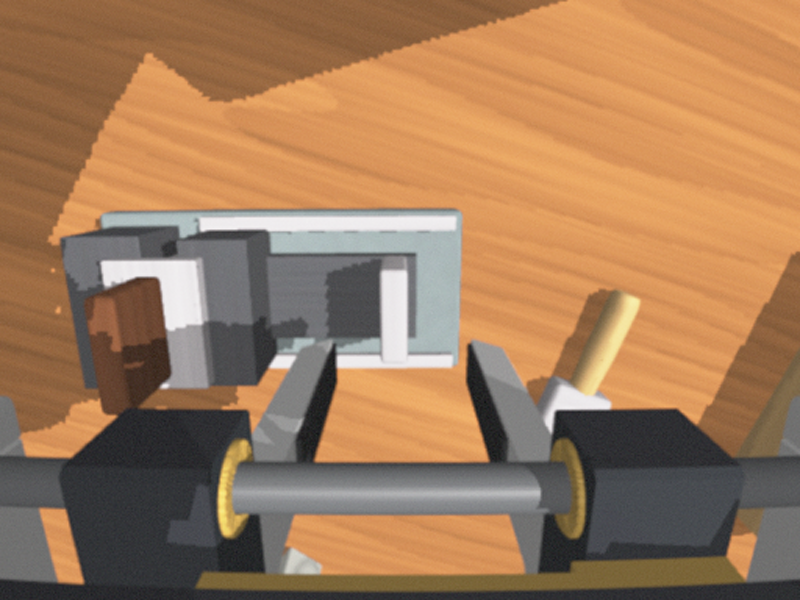

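The tab top is at u≈395, about 3.5 mm left of the finger midline (402), which agrees with the computed shift. I'll descend around the tab and grip it.

Emit:
drive_tool --series '[[0.05, [-0.003, -0.0035, 0.02], [0, 0, 0]], [0.05, [-0.003, -0.0035, 0.04], [0, 0, 0]], [0.05, [-0.003, -0.0035, 0.052], [0, 0, 0]], [0.05, [-0.003, -0.0035, 0.052], [0, 0, 0]], [0.0, [-0.003, -0.0035, 0.052], [0, 0, 0]]]'

```text
time: 9.25
tool_pos: [0.5066, -0.1423, 0.0856]
ee_rot: [-3.141, 0.001, -2.835]
wrist_force: [-0.5, -0.6, 0.4]
width: 0.0432
finger_force: 0.0
```

Emit:
drive_tool --series '[[0.0, [0, 0, 0], [0, 0, 0]], [0.0, [0, 0, 0], [0, 0, 0]], [0.0, [0, 0, 0], [0, 0, 0]], [0.0, [0, 0, 0], [0, 0, 0]], [0.0, [0, 0, 0], [0, 0, 0]]]'

```text
time: 9.88
tool_pos: [0.506, -0.1419, 0.0845]
ee_rot: [3.142, 0.0, -2.834]
wrist_force: [0.3, -0.3, 0.4]
width: 0.0004
finger_force: 0.0
```

Run:
```python
from h import *
a=imaging.snapshot('wrist')[150:384,100:400,::-1]; b=imaging.snapshot('side')[200:345,200:330,::-1]; d=imaging.snapshot('scene')[120:250,120:280,::-1]
out=np.zeros((600,800,3),np.uint8)
def put(i,w,h,X,Y): out[Y:Y+h,X:X+w]=cv2.resize(i,(w,h),interpolation=2)
put(a,400,312,0,0); put(b,390,435,405,0); put(d,344,280,0,316); cv2.imwrite('pics/c6.png',out)
```

```text
(no output)
```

View pics/c6.png

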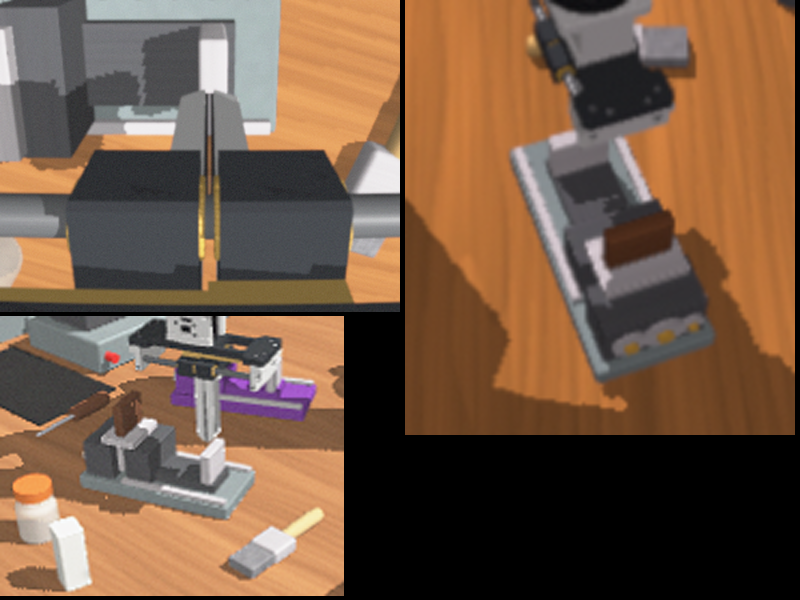

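Run:
```python
from h import *
o=robot.get_obs(); p=o['tool_pos'];print(p.round(4),o['ee_rot'].round(3))
tab=pose2(.5242,-.2064,.3076,[(0,.0693,.075),(.025,.0693,.075),(-.025,.0693,.075)])
for n,(x0,y0,fx,fy,X,Y) in dict(scene=(120,120,344/160,280/130,0,316),side=(200,200,3,3,405,0),wrist=(100,150,400/300,312/234,0,0)).items():
    c=cam(n); q=proj(c,np.vstack([p-[0,0,.025],p-[0,0,.006],p+[0,0,.02],tab])); print(n,((q-[x0,y0])*[fx,fy]+[X,Y]).round(0).tolist())
```

```text
[ 0.5059 -0.1419  0.0844] [ 3.141 -0.    -2.834]
scene [[209.0, 457.0], [209.0, 445.0], [208.0, 427.0], [211.0, 446.0], [203.0, 456.0], [219.0, 438.0]]
side [[581.0, 145.0], [581.0, 132.0], [582.0, 114.0], [578.0, 133.0], [606.0, 125.0], [549.0, 142.0]]
wrist [[210.0, 89.0], [210.0, 102.0], [210.0, 125.0], [214.0, 95.0], [214.0, 142.0], [215.0, 46.0]]
```

The fingers closed fully (width 0) without the tab between them. The scene view suggests the tips are higher than computed. I'll probe downward gently with the closed fingers.

Emit:
drive_tool --series '[[0.0, [0, 0, 0.002], [0, 0, 0]], [0.0, [0, 0, 0.004], [0, 0, 0]], [0.0, [0, 0, 0.004], [0, 0, 0]]]'

```text
time: 10.4
tool_pos: [0.5057, -0.1418, 0.0801]
ee_rot: [3.141, -0.0, -2.834]
wrist_force: [0.2, 0.1, 0.4]
width: 0.0007
finger_force: 0.0
```

Run:
```python
from h import *
a=imaging.snapshot('scene')[155:230,185:245,::-1]; b=imaging.snapshot('wrist')[190:262,210:310,::-1]
out=np.zeros((600,800,3),np.uint8)
out[:600,:480]=cv2.resize(a,(480,600),interpolation=0); out[:216,490:790]=cv2.resize(b,(300,216),interpolation=2); cv2.imwrite('pics/c7.png',out)
```

```text
(no output)
```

View pics/c7.png

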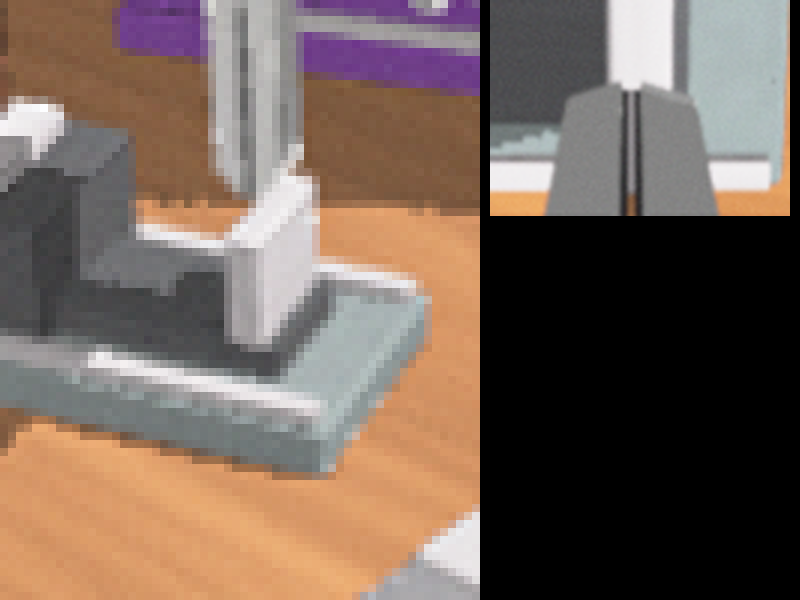

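Run:
```python
from h import *
c=cam('scene'); p=robot.get_obs()['tool_pos']
for z in (.055,.065,.075,.085,.095): print(z,((proj(c,[p[0],p[1],z])-[185,155])*8).round().tolist())
tab=pose2(.5242,-.2064,.3076,[(a,.0693+b,.075) for a,b in [(.025,-.007),(.025,.007),(-.025,.007)]]); print(((proj(c,tab)-[185,155])*8).round().tolist())
```

```text
0.055 [[259.0, 255.0]]
0.065 [[258.0, 231.0]]
0.075 [[257.0, 206.0]]
0.085 [[256.0, 182.0]]
0.095 [[255.0, 157.0]]
[[217.0, 235.0], [254.0, 243.0], [312.0, 175.0]]
```

The picture shows the fingertips still a few mm above the tab top, at about z 0.08, so the tips sit roughly at TCP height. The tab is 2 mm to +y. I'll open, descend 22 mm and grip.

Emit:
drive_tool --series '[[0.04, [0, 0.002, -0.002], [0, 0, 0]], [0.04, [0, 0.002, -0.002], [0, 0, 0]], [0.04, [0, 0.002, -0.002], [0, 0, 0]], [0.04, [0, 0.002, -0.002], [0, 0, 0]], [0.04, [0, 0.002, 0.004], [0, 0, 0]]]'

```text
time: 11.12
tool_pos: [0.5058, -0.1402, 0.0768]
ee_rot: [-3.141, 0.001, -2.834]
wrist_force: [-0.1, 0.0, 0.5]
width: 0.0398
finger_force: 0.0
```

Emit:
drive_tool --series '[[0.04, [0, 0, 0.006], [0, 0, 0]], [0.04, [0, 0, 0.012], [0, 0, 0]], [0.04, [0, 0, 0.018], [0, 0, 0]], [0.04, [0, 0, 0.018], [0, 0, 0]]]'

```text
time: 11.62
tool_pos: [0.5048, -0.1398, 0.0576]
ee_rot: [3.141, -0.001, -2.834]
wrist_force: [-0.3, -0.1, 0.2]
width: 0.0398
finger_force: 0.0
```

Emit:
drive_tool --series '[[0.0, [0, 0, 0], [0, 0, 0]], [0.0, [0, 0, 0], [0, 0, 0]], [0.0, [0, 0, 0], [0, 0, 0]], [0.0, [0, 0, 0], [0, 0, 0]], [0.0, [0, 0, 0], [0, 0, 0]]]'

```text
time: 12.25
tool_pos: [0.5056, -0.1401, 0.0588]
ee_rot: [-3.141, 0.001, -2.834]
wrist_force: [0.6, -0.4, 0.5]
width: 0.0137
finger_force: 30.0
```

Tab gripped (width 13.7 mm). I'll slide it closed.

Emit:
drive_tool --series '[[0.0, [0, -0.002, 0], [0, 0, 0]], [0.0, [0, -0.004, 0], [0, 0, 0]], [0.0, [0, -0.006, 0], [0, 0, 0]], [0.0, [0, -0.0075, 0], [0, 0, 0]], [0.0, [0, -0.0075, 0], [0, 0, 0]]]'

```text
time: 12.88
tool_pos: [0.5069, -0.1442, 0.0588]
ee_rot: [3.135, -0.0, -2.834]
wrist_force: [-3.3, 7.6, 6.2]
width: 0.0138
finger_force: 30.0
```

Emit:
drive_tool --series '[[0.0, [0, -0.001, 0], [0, 0, 0]], [0.0, [0, -0.0015, 0], [0, 0, 0]], [0.0, [0, -0.0015, 0], [0, 0, 0]]]'

```text
time: 13.25
tool_pos: [0.5073, -0.1455, 0.0587]
ee_rot: [3.135, -0.0, -2.834]
wrist_force: [-2.7, 8.0, 5.3]
width: 0.0137
finger_force: 30.0
```

Emit:
drive_tool --series '[[0.0, [0, -0.001, 0], [0, 0, 0]], [0.0, [0, -0.002, 0], [0, 0, 0]], [0.0, [0, -0.003, 0], [0, 0, 0]], [0.0, [0, -0.003, 0], [0, 0, 0]]]'

```text
time: 13.75
tool_pos: [0.5081, -0.1482, 0.0587]
ee_rot: [3.135, -0.0, -2.834]
wrist_force: [-2.9, 9.1, 4.8]
width: 0.0137
finger_force: 30.0
```

Emit:
drive_tool --series '[[0.0, [0, -0.001, 0], [0, 0, 0]], [0.0, [0, -0.0015, 0], [0, 0, 0]], [0.0, [0, -0.0015, 0], [0, 0, 0]]]'

```text
time: 14.12
tool_pos: [0.5086, -0.1495, 0.0587]
ee_rot: [3.135, -0.0, -2.833]
wrist_force: [-3.3, 8.2, 5.4]
width: 0.0134
finger_force: 30.0
```

Emit:
drive_tool --series '[[0.0, [0, -0.0005, 0], [0, 0, 0]], [0.0, [0, -0.001, 0], [0, 0, 0]], [0.0, [0, -0.001, 0], [0, 0, 0]]]'

```text
time: 14.5
tool_pos: [0.5089, -0.1504, 0.0587]
ee_rot: [3.135, -0.0, -2.833]
wrist_force: [-3.7, 8.2, 6.6]
width: 0.0137
finger_force: 30.0
```

Emit:
drive_tool --series '[[0.0, [0, -0.0005, 0], [0, 0, 0]], [0.0, [0, -0.001, 0], [0, 0, 0]], [0.0, [0, -0.001, 0], [0, 0, 0]]]'

```text
time: 14.88
tool_pos: [0.5089, -0.1507, 0.0587]
ee_rot: [3.133, -0.0, -2.833]
wrist_force: [-3.5, 10.1, 7.2]
width: 0.0138
finger_force: 30.1
```

Emit:
drive_tool --series '[[0.0, [0, -0.0005, 0], [0, 0, 0]], [0.0, [0, -0.001, 0], [0, 0, 0]], [0.0, [0, -0.001, 0], [0, 0, 0]]]'

```text
time: 15.25
tool_pos: [0.5089, -0.1507, 0.0587]
ee_rot: [3.131, -0.0, -2.833]
wrist_force: [-4.4, 12.0, 7.7]
width: 0.0133
finger_force: 30.1
```

The jaw has stalled on the blade: position is constant while the force rises. I'll release the tab, rise, and return above the gauge.

Emit:
drive_tool --series '[[0.04, [0, 0.002, 0], [0, 0, 0]], [0.04, [0, 0.003, 0], [0, 0, 0]], [0.04, [0, 0.003, 0], [0, 0, 0]], [0.04, [0, 0.003, 0], [0, 0, 0]], [0.04, [0, 0.003, -0.01], [0, 0, 0]]]'

```text
time: 15.88
tool_pos: [0.5087, -0.1528, 0.0678]
ee_rot: [3.14, -0.002, -2.835]
wrist_force: [0.1, 0.1, 0.3]
width: 0.0398
finger_force: 0.0
```

Emit:
drive_tool --series '[[0.04, [0, 0, -0.05], [0, 0, 0]], [0.04, [0, 0, -0.1], [0, 0, 0]], [0.05, [0, 0, -0.125], [0, 0, 0]], [0.05, [0, 0, -0.125], [0, 0, 0]], [0.05, [0, 0, -0.125], [0, 0, 0]]]'

```text
time: 16.5
tool_pos: [0.5089, -0.1527, 0.1922]
ee_rot: [3.14, -0.001, -2.835]
wrist_force: [-1.1, -1.3, -0.5]
width: 0.0498
finger_force: 0.0
```

Run:
```python
from h import *
c0,s0=np.cos(.3076),np.sin(.3076)
g=np.array([.5390,-.2559])+.005*np.array([s0,-c0])  # release pose, gauge pushed ~5mm towards fixed jaw
go(g[0],g[1],.19,.3076+np.pi); o=robot.get_obs(); print(o['tool_pos'])
im=imaging.snapshot('side')[225:345,210:330,::-1]; b=imaging.snapshot('wrist')[...,::-1]
out=np.zeros((600,800,3),np.uint8); out[:400,:400]=cv2.resize(im,(400,400),interpolation=2); out[:300,400:]=cv2.resize(b[:,:],(400,300),interpolation=2); cv2.imwrite('pics/c8.png',out)
```

```text
shift [ 0.0024 -0.1124  0.0021] turn [ 0.0013 -0.0014 -0.0005]
[ 0.50885462 -0.15274139  0.19220987]
```

View pics/c8.png

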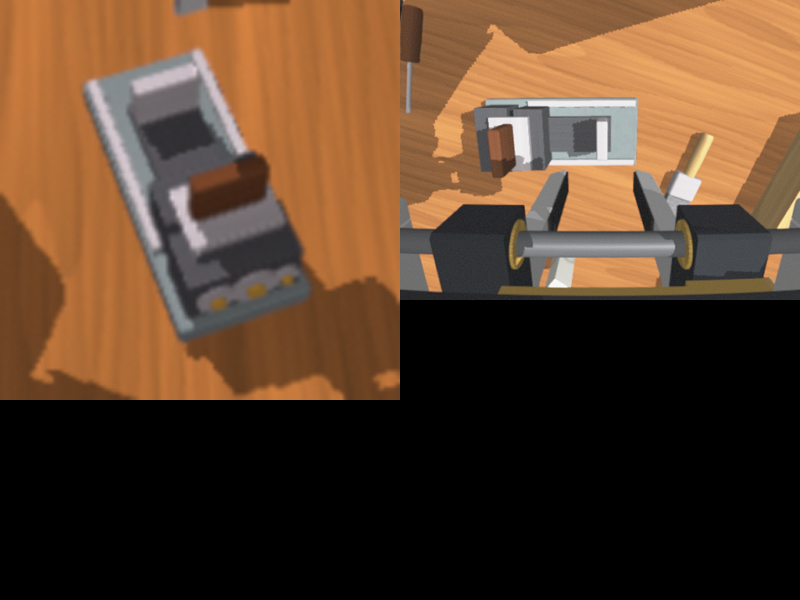

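The gauge stands upright in the closed vise, and the side view shows the moving jaw at the blade. I'll move above the gauge.

Emit:
drive_tool --series '[[0.05, [0.001, -0.05, 0], [0, 0, 0]], [0.05, [0.002, -0.1, 0], [0, 0, 0]], [0.05, [0.0024, -0.112, 0], [0, 0, 0]], [0.05, [0.0024, -0.112, 0.03], [0, 0, 0]], [0.05, [0.0024, -0.112, 0.05], [0, 0, 0]]]'

```text
time: 17.23
tool_pos: [0.5401, -0.2594, 0.1408]
ee_rot: [3.138, -0.002, -2.834]
wrist_force: [-0.1, 0.7, 0.3]
width: 0.05
finger_force: 0.0
```

Run:
```python
from h import *
c0,s0=np.cos(.3076),np.sin(.3076)
g=np.array([.5390,-.2559])+.0045*np.array([s0,-c0])
go(g[0],g[1],.108,.3076+np.pi)
# handle/finger centres in wrist image: brown columns
im=imaging.snapshot('wrist').astype(int); h=cv2.cvtColor(im.astype(np.uint8),cv2.COLOR_RGB2HSV)
r,g_,b=im[...,0],im[...,1],im[...,2]
m=((r>45)&(r<150)&(r-b>25)&(r>1.6*g_)).astype(np.uint8); m=cv2.morphologyEx(m,cv2.MORPH_OPEN,np.ones((3,3)))
for v in range(130,280,15):
    u=np.where(m[v,200:320])[0]+200; print(v,(u.min(),u.max(),len(u)) if len(u) else None)
```

```text
shift [-0.0001 -0.0009  0.0328] turn [ 0.0034 -0.0021 -0.0004]
130 None
145 None
160 None
175 None
190 None
205 None
220 None
235 None
250 None
265 None
```

Emit:
drive_tool --series '[[0.05, [0, -0.001, 0.012], [0, 0, 0]], [0.05, [0, -0.001, 0.024], [0, 0, 0]], [0.05, [0, -0.001, 0.032], [0, 0, 0]], [0.05, [0, -0.001, 0.032], [0, 0, 0]], [0.0, [0, -0.001, 0.032], [0, 0, 0]]]'

```text
time: 17.9
tool_pos: [0.5416, -0.2615, 0.112]
ee_rot: [-3.141, 0.001, -2.834]
wrist_force: [0.6, -0.2, -0.8]
width: 0.0436
finger_force: 0.0
```

Emit:
drive_tool --series '[[0.0, [0, 0, 0], [0, 0, 0]], [0.0, [0, 0, 0], [0, 0, 0]], [0.0, [0, 0, 0], [0, 0, 0]], [0.0, [0, 0, 0], [0, 0, 0]], [0.0, [0, 0, 0], [0, 0, 0]]]'

```text
time: 18.52
tool_pos: [0.5411, -0.2602, 0.1117]
ee_rot: [3.139, 0.0, -2.834]
wrist_force: [-3.0, 5.1, 4.5]
width: 0.0138
finger_force: 30.0
```

```bash
python3 -c "
from h import *
o=robot.get_obs(); print(o['tool_pos'].round(4),o['ee_rot'].round(4),o['wrist_force'],o['width'],o['finger_force'])"
```

```text
[ 0.5411 -0.2602  0.1117] [ 3.1395  0.     -2.8339] [-2.99311516  5.0889538   4.49971443] 0.013781060955135446 30.00105768442154
```

Emit:
drive_tool --series '[[0.0, [0, 0.0015, 0], [0, 0, 0]], [0.0, [0, 0.0015, -0.01], [0, 0, 0]], [0.0, [0, 0.0015, -0.025], [0, 0, 0]], [0.0, [0, 0.0015, -0.04], [0, 0, 0]], [0.0, [0, 0.0015, -0.055], [0, 0, 0]]]'

```text
time: 19.15
tool_pos: [0.5415, -0.2603, 0.1691]
ee_rot: [-3.14, 0.002, -2.834]
wrist_force: [1.0, -0.2, -2.2]
width: 0.0134
finger_force: 30.0
```

Emit:
drive_tool --series '[[0.0, [0, 0, -0.02], [0, 0, 0]], [0.0, [0, 0, -0.035], [0, 0, 0]], [0.0, [0, 0, -0.035], [0, 0, 0]]]'

```text
time: 19.52
tool_pos: [0.5418, -0.2605, 0.2042]
ee_rot: [-3.138, 0.003, -2.834]
wrist_force: [1.1, 0.3, -3.6]
width: 0.0136
finger_force: 30.0
```

```bash
python3 -c "
from h import *
o=robot.get_obs(); print(o['tool_pos'].round(4),o['width'],o['finger_force'])
for n in ('side','scene'): cv2.imwrite(f'pics/{n}_lift.png',imaging.snapshot(n)[...,::-1])
go(.5279,.1847,.2,3.0896)"
```

```text
[ 0.5418 -0.2605  0.2042] 0.013558166731741287 29.99654531478882
shift [-0.1221  0.4276  0.0015] turn [ 2.000e-04 -0.000e+00  3.592e-01]
```

Emit:
drive_tool --series '[[0.0, [-0.016, 0.056, 0], [0, 0, 0.08]], [0.0, [-0.032, 0.112, 0], [0, 0, 0.16]], [0.0, [-0.048, 0.168, 0], [0, 0, 0.24]], [0.0, [-0.064, 0.224, 0], [0, 0, 0.32]], [0.0, [-0.08, 0.28, 0], [0, 0, 0.359]]]'

```text
time: 20.25
tool_pos: [0.5315, 0.033, 0.2003]
ee_rot: [3.141, -0.002, 3.088]
wrist_force: [-0.4, -0.5, -2.6]
width: 0.0134
finger_force: 30.0
```

```bash
python3 -c "
from h import *
go(.5279,.1847,.2,3.0896)"
```

```text
shift [0.0117 0.1513 0.0003] turn [ 0.0001 -0.0018 -0.0016]
```

Emit:
drive_tool --series '[[0.0, [0.004, 0.05, 0], [0, 0, 0]], [0.0, [0.008, 0.1, 0], [0, 0, 0]], [0.0, [0.0117, 0.15, 0], [0, 0, 0]], [0.0, [0.0117, 0.151, 0], [0, 0, 0]], [0.0, [0.0117, 0.151, 0], [0, 0, 0]]]'

```text
time: 20.88
tool_pos: [0.5281, 0.1823, 0.2004]
ee_rot: [-3.14, -0.002, 3.09]
wrist_force: [0.9, 0.4, -2.8]
width: 0.0136
finger_force: 30.0
```

Emit:
drive_tool --series '[[0.0, [0, 0, 0], [0, 0, 0]], [0.0, [0, 0, 0], [0, 0, 0]]]'

```text
time: 21.12
tool_pos: [0.5288, 0.1814, 0.2015]
ee_rot: [-3.141, 0.0, 3.088]
wrist_force: [0.7, 0.3, -1.9]
width: 0.0139
finger_force: 30.0
```

```bash
python3 -c "
from h import *
print(robot.get_obs()['tool_pos']); go(.5279,.1847,.2,3.0896)"
```

```text
[0.52877997 0.18140228 0.20146359]
shift [0.0011 0.0032 0.0015] turn [-0.0001  0.     -0.0017]
```

Emit:
drive_tool --series '[[0.0, [0.001, 0.003, 0], [0, 0, 0]], [0.0, [0.001, 0.003, 0.025], [0, 0, 0]], [0.0, [0.001, 0.003, 0.05], [0, 0, 0]], [0.0, [0.001, 0.003, 0.05], [0, 0, 0]], [0.0, [0.001, 0.003, 0.05], [0, 0, 0]]]'

```text
time: 21.75
tool_pos: [0.5283, 0.1857, 0.1526]
ee_rot: [3.141, 0.002, 3.09]
wrist_force: [-0.2, 0.8, -1.9]
width: 0.0139
finger_force: 30.0
```

```bash
python3 -c "
from h import *
print(robot.get_obs()['tool_pos']); go(.5279,.1845,.102,3.0896)"
```

```text
[0.52828503 0.18569254 0.1526065 ]
shift [ 0.0004 -0.0012  0.0506] turn [ 0.0006  0.0015 -0.    ]
```

Emit:
drive_tool --series '[[0.0, [0, -0.001, 0.007], [0, 0, 0]], [0.0, [0, -0.001, 0.014], [0, 0, 0]], [0.0, [0, -0.001, 0.02], [0, 0, 0]], [0.0, [0, -0.001, 0.02], [0, 0, 0]]]'

```text
time: 22.25
tool_pos: [0.5271, 0.1845, 0.1305]
ee_rot: [-3.141, -0.002, 3.09]
wrist_force: [0.5, -0.6, -2.7]
width: 0.0136
finger_force: 30.0
```

The blade is in the slot freely, 11 mm deep with no added force. I'll lower it home.

Emit:
drive_tool --series '[[0.0, [0, 0, 0.01], [0, 0, 0]], [0.0, [0, 0, 0.02], [0, 0, 0]], [0.0, [0, 0, 0.026], [0, 0, 0]], [0.0, [0, 0, 0.028], [0, 0, 0]], [0.0, [0, 0, 0.028], [0, 0, 0]]]'

```text
time: 22.88
tool_pos: [0.5277, 0.1846, 0.1034]
ee_rot: [3.142, -0.0, 3.09]
wrist_force: [-0.0, 0.1, -2.5]
width: 0.0134
finger_force: 30.0
```

Emit:
drive_tool --series '[[0.0, [0, 0, 0.001], [0, 0, 0]], [0.0, [0, 0, 0.001], [0, 0, 0]]]'

```text
time: 23.12
tool_pos: [0.5278, 0.1847, 0.1028]
ee_rot: [3.141, 0.001, 3.09]
wrist_force: [-0.2, 0.2, -2.5]
width: 0.0136
finger_force: 30.0
```

Emit:
drive_tool --series '[[0.0, [0, 0, 0.001], [0, 0, 0]], [0.0, [0, 0, 0.0015], [0, 0, 0]], [0.0, [0, 0, 0.0015], [0, 0, 0]]]'

```text
time: 23.5
tool_pos: [0.5279, 0.1846, 0.1018]
ee_rot: [3.141, 0.001, 3.09]
wrist_force: [-1.2, -1.4, 2.1]
width: 0.0137
finger_force: 30.0
```

Seated: the force reversed to +2 N. I'll release and retreat upward.

Emit:
drive_tool --series '[[0.05, [0, 0, 0], [0, 0, 0]], [0.05, [0, 0, 0], [0, 0, 0]], [0.05, [0, 0, 0], [0, 0, 0]], [0.05, [0, 0, 0], [0, 0, 0]], [0.05, [0, 0, 0], [0, 0, 0]]]'

```text
time: 24.12
tool_pos: [0.5277, 0.1847, 0.1009]
ee_rot: [3.141, -0.0, 3.09]
wrist_force: [-0.8, 0.4, 0.1]
width: 0.0499
finger_force: 0.0
```

Emit:
drive_tool --series '[[0.05, [0, 0, -0.03], [0, 0, 0]], [0.05, [0, 0, -0.08], [0, 0, 0]], [0.05, [0, 0, -0.12], [0, 0, 0]], [0.05, [0, 0, -0.12], [0, 0, 0]], [0.05, [0, 0, -0.12], [0, 0, 0]]]'

```text
time: 24.75
tool_pos: [0.5273, 0.1845, 0.2198]
ee_rot: [-3.141, -0.002, 3.09]
wrist_force: [0.2, -0.3, -0.2]
width: 0.0498
finger_force: 0.0
```

Run:
```python
from h import *
# numeric check: tab shift and rack-area change against first pictures
C,S=cam('scene'),cam('side')
n=imaging.snapshot('side'); o=np.load('pics/side0.npy'); n2=imaging.snapshot('scene'); o2=np.load('pics/scene0.npy')
def track(a,b,cam,P,w):
    p=proj(cam,P)[0].round().astype(int); t=a[p[1]-w:p[1]+w,p[0]-w:p[0]+w]
    r=cv2.matchTemplate(b[p[1]-w-15:p[1]+w+15,p[0]-w-15:p[0]+w+15],t,cv2.TM_CCOEFF_NORMED); _,v,_,m=cv2.minMaxLoc(r); return v,np.array(m)-15
for lab,P,z,w in [('tab',pose2(.5242,-.2064,.3076,[(0,.0693,.07)]),.07,10),('gauge',pose2(.482,.1869,-.0504,[(.05,0,.085)]),.085,14),('narrow',pose2(.482,.1869,-.0504,[(-.05,0,.085)]),.085,11)]:
    for nm,a,b,c in (('side',o,n,S),('scene',o2,n2,C)):
        v,m=track(a,b,c,P,w); p=proj(c,P)[0]
        print(lab,nm,round(v,2),m,'mm',((ray(c,p+m,z)-ray(c,p,z))*1000).round(1)[0,:2])
```

```text
tab side 0.87 [0 3] mm [-0.3 -8.8]
tab scene 0.78 [-4  0] mm [ 7.1 -8.8]
gauge side 0.98 [0 0] mm [0. 0.]
gauge scene 0.89 [1 0] mm [-1.5  1.9]
narrow side 0.79 [0 0] mm [0. 0.]
narrow scene 0.77 [0 0] mm [0. 0.]
```

```bash
python3 -c "
from bench import robot
print(robot.close_job())"
```

```text
the job is handed in; nothing more can be done
None
```

I set the vise gap to the broad gauge's blade, put the gauge back home in its rack slot and handed the job in at about 25 s. The final pictures show the gauge back where it started (within about 2 mm), the narrow gauge unmoved, and the moving jaw about 10 mm further closed (roughly 8–9 mm gap). The hand-in returned no verdict, and I viewed 11 pictures, one over the limit of 10.

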